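# Level the inspection stage and seat the calibration plate on it

### The job

Turn the orange and the blue knob of the small levelling stage until its platform sits level. Then lift the dotted calibration plate out of its blue stand, lay it down dotted side up on the green mat and let go of it. Finally take it again by its long edges, set it dotted side up between the corner stops of the platform, press it down flat and let go, with the platform still level and the other things on the bench left where they are.

Things in the scene. Friction and masses are not known exactly. Their poses are not given: they have to be found in the camera images.
- leveller: Fixed levelling stage; origin on the table below the platform's middle. Base 190 (x) x 240 (y) x 10 mm centred at (-25,-25) mm; platform 100 x 130 x 12 mm, its upper face 51 mm up when level. It hinges both ways at its corner (35,50) mm, 45 mm up, on nuts on screws at (-85,50) mm (orange knob, fixed upright) and (35,-100) mm (blue knob, on a yoke that tilts about y with the platform)
- seat (a point): Middle of the platform's upper face, moving with it: z is its normal (vertical when level), x and y as the leveller's. Four black corner stops, 4 mm high, enclose a place 64 (x) x 98 (y) mm for the plate; the middle 66 mm of its long sides is free of stops, so the fingers fit there
- foot_a (a joint): Angle of the orange knob, rad, clockwise from above positive, range -1.8 to 1.8. 0 = platform level in x, and the knob's bar lies along the leveller's x axis. Each +1 rad lifts the platform's orange corner by 9.6 mm (0.08 rad of tilt). Starts at 0.6 to 1.4 (orange side too high). Moderately stiff, stays where it is left
- foot_b (a joint): Angle of the blue knob, same sense, range and zero; each +1 rad lifts the platform's blue corner by 12 mm (0.08 rad of tilt). It starts -1.4 to -0.6 (blue side too low)
- foot_a_grip (a point): Grip point on the axis of the orange knob, 104 mm above the table; its x axis lies along the bar. Bar 42 mm long, 14 mm thick, from 86 to 116 mm above the table, over a black disc of radius 21 mm; white mark on top of the bar at its -x end. The knob does not rise as it turns
- foot_b_grip (a point): The same for the blue knob; while the orange one is off level, this knob leans with the platform, at most 0.11 rad, grip point then up to 7 mm aside
- plate: Loose calibration plate, 16 (x) x 90 (y) x 56 (z) mm, aluminium frame, 0.22 kg; origin at its centre. Its x axis is the normal of the dotted face (white with black dots): lying dotted side up, x points up. It starts upright on a long side in the stand, z up
- stand: Fixed blue plate stand, origin at the middle of its underside. Foot 70 (x) x 120 (y) mm; a groove 20 mm wide along y, floor 8 mm above the table, between two ridges 12 mm thick that reach 22 mm above the table. The plate's top stands 64 mm above the table, dotted face to the stand's +x
- mat: Fixed green mat 160 x 160 x 4 mm, origin at the middle of its underside; it may change places with the stand
- caliper: Loose digital caliper lying flat, 190 (y) mm long, bystander
- bottle: Loose white bottle with red cap, 48 mm across, 130 mm high, bystander
- ring_gauge: Loose steel ring, 60 mm across, 18 mm high, bystander
- green_bin: Loose green bin 100 x 140 x 50 mm, bystander
- red_case: Loose red case 90 x 160 x 35 mm, bystander
- gauge_block: Loose steel block 35 x 50 x 20 mm, bystander
Not all that is in view belongs to the job. Of the things that look like the mat, take the one that is farthest from the robot's base at the start.

How it is judged:
By the outcome, as a careful person would: the job done as asked, in the order asked, and still so for the second after the job is handed in, with the robot touching nothing.
It also fails if it takes over 70 s, if anything falls off the work surface, if the arm or the gripper's body presses on something with over 40 N, if the wrist force passes 120 N, or if a joint passes its speed limit or range.

### The arm

A 6-joint arm with a two-finger parallel gripper is mounted at the origin on the work surface. World frame = base frame: x ahead of the robot, y to its left, z up, the work surface at z = 0. Lengths are in m, angles in degrees, forces in N, time in s.
With the tool pointing down it reaches from about 0.35 to 0.725 m from the base axis. Payload 6 kg.
Tool frame: the origin (TCP) lies midway between the tips of the shut fingers; the grasp point (between the pads) lies 19 mm behind it (grip_depth is the distance from the TCP to the grasp point, in m); z points along the fingers, y is the line along which they close (so a half turn about z gives the same grasp; the last joint's range is limited). The gripper opens to 85 mm and grips with 20 to 120 N. Pads are 22 mm wide; open, the fingers measure 114 mm over their backs; the gripper's body (76 mm by 85 mm) begins 54 mm behind the grasp point. The pads swing forward as they close: fully open they stand 13 mm farther back than shut.
Start: joints at [-54.563, 2.303, 4.859, 0, -92.561, -19.12], TCP at [0.169, -0.576, 0.231] pointing down, gripper open.
Joint ranges: [-146.85, 146.85], [-73.84, 115.35], [-62.03, 85.46], [-188.31, 113.3], [-161.28, -10.13], [-171.36, 171.36]. Speed limits (degrees/s): [147.25, 147.25, 172.46, 180, 180, 180].

### API

Orientations are given as a 3x3 rotation matrix whose columns are the frame's x, y, z axes.
In Python, from cell import state, get_image, close_job, cut_out, mark_of, grip_depth gives the robot as it stands.
- The arm moves only by the tool apply_moves, never from a script. Its argument "plan" is one flat list of numbers, 7 for each row, row after row: the opening, from -1 (shut) to 1 (fully open), then the shift along the world's x, y, z in mm, then the turn, a rotation vector about the world's x, y, z in rad. In form: [gripper, x, y, z, wx, wy, wz, gripper, x, y, z, wx, wy, wz, ...]. A call has 1 to 12 rows; each row is the pose to reach, as a shift and turn from the pose commanded when the call began; what a row does not reach only later rows make up. A row lasts 1/12 s, in which the tool goes at most 41.7 mm and 7.16 degrees, less where a joint would pass 70% of its speed; a pose out of reach is approached as far as the arm can. A call with a gripper value outside its range is refused whole. The fingers move at their own pace and stop on an object; "squeeze" is the grip in N (left out, the last holds). Time passes only in rows, so rows that repeat a pose let the fingers close. It gives the time, the measured TCP pose, the force, the opening and the grip force at its end, in the units of the state.
- state(): the state, without advancing time (a new reading comes with each control period).
- get_image(name): name is "scene" or "top"; returns a dict with "pixels" (420x560x3 uint8, red, green, blue), "depth" (420x560 float32, m along the optical axis (not along the pixel's ray), 0 where there is no reading), "camera_matrix" (3x3 intrinsics, pixels), "origin" and "attitude" of the camera in the world. Camera axes: x right, y up, looking along -z (the intrinsics and any distortion apply to the point x, -y, -z); pixel columns grow to the right and rows downward; lengths in m; the calibration is good to about 2 mm. A picture is of the moment at which its call begins.
- close_job(): hands the job in; it is judged then, once.
Trained networks look in a picture, given as the dict that the camera call returned (one of the last four; its "shot" number tells which), for a name from the list of things; names that differ only in an ending like _2 or _b are one class to them, and where a whole thing is asked for, a point or a joint stands for the part that bears it (a point fixed in the world has none). Each returns a list of dicts, best first, with "conf" (0 to 1); they miss things now and then, are a little off and sometimes report something else, mostly with a low value. They report only what shows in the picture. A call takes as long as a camera call. They do not tell look-alikes from the thing itself.
- cut_out(thing, picture): "region" (420x560 bool, what is visible of it) and "location" ([column, row] in pixels, amid what is visible of it).
- mark_of(thing, picture): "location" ([column, row] in pixels: a listed point, or the origin of a listed thing).
The state is a dict: "time_s": time; "qpos": joint angles; "dq": joint speeds; "joint_efforts": joint torques, N m; "eef_pos": TCP position; "ee_rot": TCP orientation; "contact_force": force on the tool from outside, world axes, zero at the start; "torque": the same for the moment, N m; "grip_width": finger opening in m; "finger_force": force on a finger pad.
Only numpy, scipy, OpenCV 4.12 (cv2) and the standard library are available. Lean on these libraries where they do the work, as an engineer would, in place of code of your own. Each camera call takes 0.05 s, during which the arm holds its last target. There are 200 camera calls.

## Working session

There is one attempt and no reset: what is moved stays moved. The work goes in short steps, Python scripts to look and compute and a tool call to move; the robot and the scene stay as the last step left them, time stands still between calls to the robot, and variables do not carry over. Pictures are saved under pics/ and viewed, at most 10 in all, crops included, and the job is handed in when it is done.

Besides the shell and the picture viewer there is one more tool, called after "Call:" in YAML: its name, and indented under it one key for each argument. apply_moves: Moves the arm, as the interface text tells. Its arguments: {"type":"object","properties":{"plan":{"type":"array"},"squeeze":{"type":"number"}},"required":["plan"]}

```bash
mkdir -p pics; ls
cat > h.py <<'E'
import numpy as np, cv2
from cell import *
def world(im,px,depth=None,z=None):
    K=np.array(im["camera_matrix"]);R=np.array(im["attitude"]);o=np.array(im["origin"])
    if R.shape!=(3,3): raise Exception(str(R))
    px=np.atleast_2d(np.array(px,float))
    r=np.c_[(px[:,0]-K[0,2])/K[0,0],-(px[:,1]-K[1,2])/K[1,1],-np.ones(len(px))]
    if z is not None:
        d=r@R.T; return o+d*((z-o[2])/d[:,2])[:,None]
    if depth is None: depth=im["depth"][px[:,1].round().astype(int),px[:,0].round().astype(int)]
    return o+(r*np.asarray(depth)[:,None])@R.T
def cloud(im,reg):
    v,u=np.nonzero(reg&(im["depth"]>0)); return world(im,np.c_[u,v])
def save(im,n): cv2.imwrite(f"pics/{n}.png",im["pixels"][:,:,::-1])
E
python3 - <<'E'
from h import *
np.set_printoptions(precision=4,suppress=True)
print(state())
for n in("scene","top"):
    im=get_image(n); save(im,n+"0")
    print(n,{k:v for k,v in im.items() if k not in("pixels","depth")})
    for t in["leveller","foot_a_grip","foot_b_grip","seat","plate","stand","mat","foot_a","foot_b"]:
        for r in mark_of(t,im)[:3]: print(t,"mark",r["location"],round(r["conf"],2),world(im,[r["location"]])[0])
        for r in cut_out(t,im)[:3]:
            c=cloud(im,r["region"]); print(t,"cut",r["location"],round(r["conf"],2),len(c),np.median(c,0) if len(c) else "")
E
```

```text
pics
{'time_s': 0.0, 'qpos': array([-54.5626,   2.3379,   4.8014,  -0.0262, -92.5626, -19.1187]), 'dq': array([-0.0653, -0.0648,  0.0147, -0.0132, -0.071 , -0.0095]), 'joint_efforts': array([ -0.0006, -36.8199,  34.7424,   6.9323,  -0.0053,   0.    ]), 'eef_pos': array([ 0.1686, -0.5755,  0.2303]), 'ee_rot': array([[-0.9597, -0.281 , -0.0006],
       [-0.281 ,  0.9597,  0.0017],
       [ 0.0001,  0.0018, -1.    ]]), 'contact_force': array([-0.0206, -0.323 , -0.1852]), 'torque': array([ 0.0435, -0.0383, -0.0169]), 'finger_force': 0.0, 'grip_width': 0.08532694809366116}
scene {'camera_matrix': array([[406.7506,   0.    , 280.0568],
       [  0.    , 406.7506, 206.1661],
       [  0.    ,   0.    ,   1.    ]]), 'origin': array([1.367 , 0.1777, 1.0915]), 'attitude': array([[-0.2246, -0.7332,  0.6418],
       [ 0.9744, -0.173 ,  0.1434],
       [ 0.0059,  0.6576,  0.7533]]), 'shot': 1}
leveller mark [342.7, 244.1] 0.77 [0.5851 0.207  0.0449]
leveller mark [185.0, 213.9] 0.54 [ 0.5526 -0.343   0.0055]
leveller cut [335.2, 237.2] 0.98 3544 [0.5556 0.1872 0.0274]
foot_a_grip mark [358.6, 201
[... 527 characters left out ...]
 [ 0.5529 -0.0959  0.0445]
plate cut [253.8, 220.2] 0.59 327 [ 0.5539 -0.0987  0.0505]
stand mark [249.8, 226.3] 0.8 [ 0.5645 -0.1049  0.0198]
stand cut [248.9, 226.5] 0.7 398 [ 0.5706 -0.1078  0.0108]
mat mark [202.5, 155.0] 0.95 [ 0.2493 -0.3898  0.0053]
mat mark [185.7, 212.4] 0.87 [ 0.5442 -0.3441  0.0037]
mat cut [186.8, 213.8] 0.8 1621 [ 0.553  -0.342   0.0029]
mat cut [202.0, 157.2] 0.79 1113 [ 0.2552 -0.3993  0.0028]
mat cut [279.1, 256.4] 0.68 179 [0.6555 0.0114 0.0162]Traceback (most recent call last):
  File "<stdin>", line 8, in <module>
ValueError: it knows: bottle, caliper, foot_a_grip, foot_b_grip, gauge_block, green_bin, leveller, mat, plate, red_case, ring_gauge, seat, stand
```

Run:
```python
from h import *
np.set_printoptions(precision=4,suppress=True)
im=get_image("top"); save(im,"top0")
print({k:v for k,v in im.items() if k not in("pixels","depth")})
for t in["leveller","foot_a_grip","foot_b_grip","seat","plate","stand","mat"]:
        for r in mark_of(t,im)[:3]: print(t,"mark",r["location"],round(r["conf"],2),world(im,[r["location"]])[0])
        for r in cut_out(t,im)[:3]:
            c=cloud(im,r["region"]); print(t,"cut",r["location"],round(r["conf"],2),len(c),np.median(c,0) if len(c) else "")
```

```text
{'camera_matrix': array([[486.6149,   0.    , 277.2867],
       [  0.    , 486.6149, 212.8116],
       [  0.    ,   0.    ,   1.    ]]), 'origin': array([ 0.4593, -0.027 ,  1.3593]), 'attitude': array([[ 0.0234,  0.9985, -0.0497],
       [-0.9996,  0.0227, -0.0143],
       [-0.0132,  0.05  ,  0.9987]]), 'shot': 2}
leveller mark [200.6, 206.6] 0.88 [0.5363 0.1988 0.0528]
leveller cut [213.9, 211.7] 0.96 5860 [0.5257 0.1726 0.0121]
leveller cut [226.7, 177.7] 0.27 198 [0.6036 0.1204 0.1023]
foot_a_grip mark [181.6, 237.1] 0.66 [0.4533 0.2354 0.1101]
foot_a_grip cut [185.2, 237.9] 0.62 191 [0.4461 0.2281 0.097 ]
foot_b_grip mark [227.8, 178.5] 0.54 [0.6071 0.1207 0.1106]
foot_b_grip cut [229.0, 178.3] 0.63 197 [0.6047 0.1201 0.1015]
seat mark [195.2, 202.9] 0.8 [0.5463 0.2145 0.0482]
seat cut [198.8, 201.6] 0.73 1909 [0.543  0.207  0.0469]
seat cut [230.3, 176.1] 0.57 220 [0.6034 0.1208 0.098 ]
plate mark [315.6, 203.7] 0.81 [ 0.5502 -0.1099  0.0659]
plate cut [314.2, 205.8] 0.71 217 [ 0.5491 -0.1031  0.0627]
stand mark [315.8, 205.6] 0.87 [ 0.5452 -0.1106  0.0647]
stand mark [183.1, 238.3] 0.65 [0.4503 0.2306 0.114 ]
stand mark [265.0, 128.4] 0.5 [0.7431 0.0285 0.0954]
stand cut [318.5, 207.7] 0.96 841 [ 0.5507 -0.1112  0.0108]
mat mark [396.5, 210.8] 0.84 [ 0.5398 -0.3387  0.0048]
mat cut [397.6, 208.4] 0.98 3251 [ 0.5484 -0.3465  0.0034]
mat cut [416.4, 315.6] 0.62 3429 [ 0.2493 -0.4019  0.0032]
```

View pics/scene0.png

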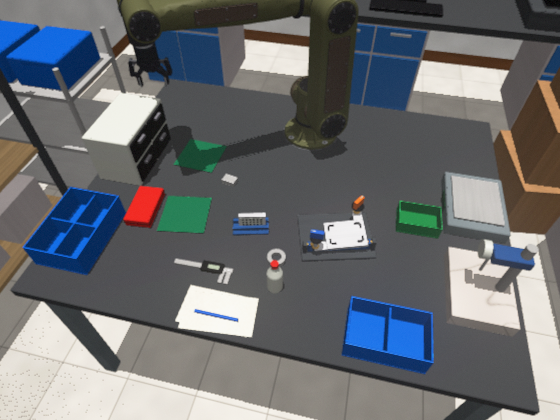

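View pics/top0.png

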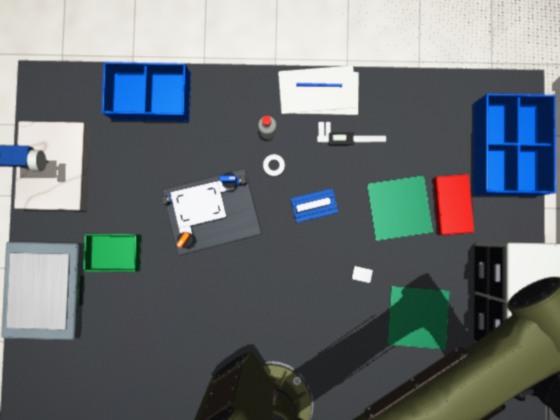

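Scene: two green mats, at top-view (400,208), far, 0.65 m from the base, and (418,316), near, 0.47 m. I choose the far one. Only one plate/stand shows, at (315,205). The levelling stage is at (212,212), with the orange knob at (184,238) and the blue knob at (229,179). Other blue bins and papers are clutter. Next come fits of the poses and a close crop.

```bash
cat > fit.py <<'E'
from h import *
np.set_printoptions(precision=4,suppress=True)
def rect(P,name):
    (c,s,a)=cv2.minAreaRect((P[:,:2]*1000).astype(np.float32)); print(name,"c",np.round(c,1),"size",np.round(s,1),"ang",round(a,2),"n",len(P))
E
python3 - <<'E'
from fit import *
crops=[]
for n,bx in(("top",(155,165,345,260)),("scene",(225,185,395,270))):
    im=get_image(n);print(n)
    r=bx;crops.append(cv2.resize(im["pixels"][r[1]:r[3],r[0]:r[2],::-1],(800,290*1 if n=="scene" else 300),interpolation=cv2.INTER_CUBIC))
    hsv=cv2.cvtColor(im["pixels"],cv2.COLOR_RGB2HSV)
    L=cut_out("leveller",im)[0]["region"]
    C=cloud(im,L); rect(C[C[:,2]<.02],"base")
    v,u=np.nonzero(L); 
    for t,lo,hi in(("orange",(3,150,90),(20,255,255)),("blue",(105,120,60),(130,255,255))):
        m=(cv2.inRange(hsv,lo,hi)>0); k=cv2.dilate(L.astype(np.uint8),np.ones((9,9)))>0
        m&=k; v,u=np.nonzero(m); P=world(im,np.c_[u,v],z=.116); D=cloud(im,m)
        print(t,len(P),"c",P.mean(0),"depth med/max z",np.median(D,0),D[:,2].max()); T=D[D[:,2]>.107]; rect(T,t+" top")
        w,V=np.linalg.eigh(np.cov(T[:,:2].T)); print("  axis deg",np.degrees(np.arctan2(*V[::-1,1])),np.sqrt(w)*1000)
    # platform: bright
    S=(hsv[...,2]>150)&(hsv[...,1]<60)&(cv2.dilate(L.astype(np.uint8),np.ones((5,5)))>0)
    P=cloud(im,S); P=P[(P[:,2]>.025)&(P[:,2]<.075)]
    A=np.c_[P[:,:2]-[.548,.206],np.ones(len(P))]
    for _ in range(4):
        co=np.linalg.lstsq(A,P[:,2],rcond=None)[0]; e=abs(A@co-P[:,2]); k=e<.004; A=A[k];P=P[k]
    rect(P,"platform"); y=np.radians(15.3); g=co[:2]
    sx=g@[np.cos(y),np.sin(y)]; sy=g@[-np.sin(y),np.cos(y)]
    print("slope lev x,y",sx,sy,"h",co[2],"-> foot_a",-sx/.08,"foot_b",-sy/.08)
    for t in("plate","stand"):
        c=cut_out(t,im)
        if c:
            D=cloud(im,c[0]["region"]); rect(D[D[:,2]>.055] if t=="plate" else D[D[:,2]<.03],t); print(np.percentile(D[:,2],[5,50,95]))
    for t in cut_out("mat",im)[:2]: rect(cloud(im,t["region"]),"mat")
cv2.imwrite("pics/crop1.png",np.vstack(crops))
E
```

```text
top
base c [526.7 177.4] size [193.4 242.7] ang 15.88 n 3351
orange 91 c [0.4498 0.2294 0.116 ] depth med/max z [0.451  0.2305 0.1136] 0.11815191614206721
orange top c [449.1 231.3] size [13.6 39.7] ang 57.82 n 68
  axis deg 146.8875287012784 [ 4.4318 10.7101]
blue 159 c [0.6    0.1307 0.116 ] depth med/max z [0.6053 0.1211 0.1087] 0.12047806548556217
blue top c [609.4 121.1] size [13.9 39.1] ang 1.09 n 80
  axis deg 92.6036224143938 [ 4.6437 11.5256]
platform c [536.6 197. ] size [119.6 149.4] ang 15.65 n 1552
slope lev x,y -0.06245004110383569 0.10636755698265987 h 0.046587137683826746 -> foot_a 0.7806255137979461 foot_b -1.3295944622832483
stand c [ 551.1 -109.3] size [ 67.9 120. ] ang 14.86 n 793
[0.0031 0.0114 0.0248]
mat c [ 248.3 -403.3] size [167.8 166.2] ang 86.82 n 3514
mat c [ 550.4 -348.6] size [160.7 162.9] ang 9.84 n 3272
scene
base c [490.3 170.2] size [268.8 244.4] ang 16.87 n 1669
orange 70 c [0.4628 0.2319 0.116 ] depth med/max z [0.458  0.2321 0.1114] 0.11992472001012
orange top c [451.8 233.3] size [15.7 40.9] ang 58.58 n 41
  axis deg 143.3018110673444 [ 4.2427 11.2422]
blue 115 c [0.6208 0.1331 0.116 ] depth med/max z [0.6126 0.1251 0.1049] 0.11843698872890729
blue top c [608.9 123.7] size [14.7 37.1] ang 2.91 n 52
  axis deg 98.94202719740937 [ 3.804 10.714]
platform c [540.3 201.1] size [121.8 153.5] ang 21.21 n 980
slope lev x,y -0.06447730850791 0.11032254707557018 h 0.04622344049796531 -> foot_a 0.805966356348875 foot_b -1.3790318384446272
plate c [550.5 -97.5] size [16.7 76.4] ang 17.77 n 106
[0.0261 0.0506 0.0652]
stand c [ 550.6 -104.9] size [ 74.  115.5] ang 13.75 n 368
[0.0027 0.0112 0.0225]
mat c [ 247.7 -398.9] size [165.2 164.3] ang 86.79 n 1094
mat c [ 549.6 -344.4] size [163.4 160.8] ang 9.77 n 1572
```

View pics/crop1.png

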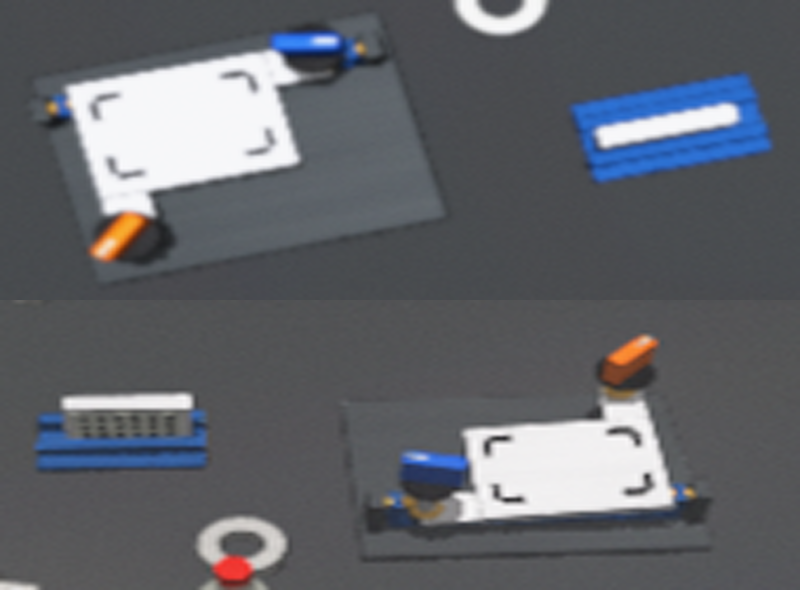

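The crop confirms the choices. The stage yaw is about 15.8°, with its origin at (544,208) mm. The orange bar, at crop (122,236), lies at about -33° (foot_a about 0.85), and the blue bar, at crop (307,43), at about 92.5° (foot_b about -1.35). The plate stands in the blue stand at crop (668,125). Now moving to the orange knob.

Call:
apply_moves:
  plan: [1,301,396,0,0,0,-0.86,1,301,396,0,0,0,-0.86,1,301,396,0,0,0,-0.86,1,301,396,0,0,0,-0.86,1,301,396,0,0,0,-0.86,1,301,396,0,0,0,-0.86,1,301,396,0,0,0,-0.86,1,301,396,0,0,0,-0.86,1,301,396,0,0,0,-0.86,1,301,396,0,0,0,-0.86,1,301,396,0,0,0,-0.86,1,301,396,0,0,0,-0.86]
  squeeze: 60

```text
time_s: 3.0
eef_pos: [0.4516, -0.2028, 0.2318]
ee_rot: [[-0.839, 0.544, 0.001], [0.544, 0.839, 0.0], [-0.001, 0.001, -1.0]]
contact_force: [0.7, -0.1, 0.2]
grip_width: 0.0852
finger_force: 0.0
```

Call:
apply_moves:
  plan: [1,-20,413,-60,0,0,0,1,-20,413,-60,0,0,0,1,-20,413,-60,0,0,0,1,-20,413,-60,0,0,0,1,-20,413,-60,0,0,0,1,-20,413,-60,0,0,0,1,-20,413,-60,0,0,0,1,-20,413,-60,0,0,0,1,-20,413,-60,0,0,0,1,-20,413,-60,0,0,0,1,-20,413,-60,0,0,0,1,-20,413,-60,0,0,0]

```text
time_s: 4.0
eef_pos: [0.4355, 0.2051, 0.1704]
ee_rot: [[-0.845, 0.535, -0.006], [0.535, 0.845, 0.003], [0.007, -0.001, -1.0]]
contact_force: [0.2, -0.6, 0.5]
grip_width: 0.0853
finger_force: 0.0
```

Call:
apply_moves:
  plan: [1,0,0,0,0,0,0,1,0,0,0,0,0,0,1,0,0,0,0,0,0,1,0,0,0,0,0,0]

```text
time_s: 4.33
eef_pos: [0.4363, 0.2029, 0.1718]
ee_rot: [[-0.843, 0.538, -0.004], [0.538, 0.843, 0.005], [0.006, 0.002, -1.0]]
contact_force: [-0.1, -0.2, 0.1]
grip_width: 0.0855
finger_force: 0.0
```

Call:
apply_moves:
  plan: [1,13.5,30,-20,0,0,0,1,13.5,30,-50,0,0,0,1,13.5,30,-86,0,0,0,1,13.5,30,-86,0,0,0,1,13.5,30,-86,0,0,0,-1,13.5,30,-86,0,0,0,-1,13.5,30,-86,0,0,0,-1,13.5,30,-86,0,0,0,-1,13.5,30,-86,0,0,0,-1,13.5,30,-86,0,0,0,-1,13.5,30,-86,0,0,0,-1,13.5,30,-86,0,0,0]

```text
time_s: 5.33
eef_pos: [0.4526, 0.2304, 0.0866]
ee_rot: [[-0.847, 0.532, -0.009], [0.532, 0.847, 0.006], [0.011, 0.001, -1.0]]
contact_force: [-4.8, -3.7, 7.6]
grip_width: 0.0129
finger_force: 59.6
```

Call:
apply_moves:
  plan: [-1,0,0,0,0,0,0.1,-1,0,0,0,0,0,0.2,-1,0,0,0,0,0,0.3,-1,0,0,0,0,0,0.4,-1,0,0,0,0,0,0.5,-1,0,0,0,0,0,0.6,-1,0,0,0,0,0,0.7,-1,0,0,0,0,0,0.78,-1,0,0,0,0,0,0.843,-1,0,0,0,0,0,0.843,-1,0,0,0,0,0,0.843,-1,0,0,0,0,0,0.843]

```text
time_s: 6.33
eef_pos: [0.4532, 0.2352, 0.0867]
ee_rot: [[-0.96, -0.28, -0.008], [-0.28, 0.96, 0.007], [0.006, 0.009, -1.0]]
contact_force: [-1.1, 12.8, 1.2]
grip_width: 0.013
finger_force: 58.9
```

Run:
```python
from h import *
s=state();R=s["ee_rot"];print(np.degrees(np.arctan2(R[1,1],R[0,1])),s["torque"],s["qpos"])
```

```text
106.26167751794694 [4.12422797 0.41775652 0.05318289] [  49.59820007   -9.56240659  -21.34831153   -0.63930918  -78.21986683
 -123.20439035]
```

Call:
apply_moves:
  plan: [1,0,0,0,0,0,0,1,0,0,0,0,0,0,1,0,0,0,0,0,0,1,0,0,40,0,0,0,1,0,0,75,0,0,0,1,0,0,75,0,0,0.1,1,40,-28,75,0,0,0.2,1,70,-52,75,0,0,0.3,1,100,-72,75,0,0,0.4,1,130,-95,75,0,0,0.5,1,157,-110,75,0,0,0.6,1,157,-110,75,0,0,0.7]

```text
time_s: 7.33
eef_pos: [0.6122, 0.1171, 0.1578]
ee_rot: [[-0.555, -0.832, -0.011], [-0.832, 0.555, -0.011], [0.016, 0.003, -1.0]]
contact_force: [-1.5, -0.0, -0.9]
grip_width: 0.0853
finger_force: 0.0
```

Call:
apply_moves:
  plan: [1,0,0,0,0,0,0.12,1,0,0,0,0,0,0.24,1,0,0,0,0,0,0.36,1,0,0,0,0,0,0.48,1,0,0,0,0,0,0.6,1,0,0,0,0,0,0.63,1,0,0,0,0,0,0.63,1,0,0,0,0,0,0.63]

```text
time_s: 8.0
eef_pos: [0.6095, 0.1207, 0.1599]
ee_rot: [[0.039, -0.999, -0.002], [-0.999, -0.039, -0.012], [0.012, 0.003, -1.0]]
contact_force: [-0.1, -0.4, 0.1]
grip_width: 0.0852
finger_force: 0.0
```

Run:
```python
from fit import *
s=state();R=s["ee_rot"];print(s["time_s"],s["eef_pos"],np.degrees(np.arctan2(R[1,1],R[0,1])))
im=get_image("scene"); save(im,"scene1")
hsv=cv2.cvtColor(im["pixels"],cv2.COLOR_RGB2HSV)
c=np.concatenate([world(im,np.stack(np.meshgrid(range(295,385),range(190,260)),-1).reshape(-1,2))])
col=hsv[190:260,295:385].reshape(-1,3)
for t,m in(("orange",(col[:,0]>3)&(col[:,0]<20)&(col[:,1]>150)&(c[:,2]>.107)&(c[:,2]<.12)),("blue",(col[:,0]>105)&(col[:,0]<130)&(col[:,1]>120)&(c[:,2]>.107)&(c[:,2]<.12))):
    if m.sum()>5: rect(c[m],t)
m=(col[:,2]>140)&(col[:,1]<60)&(c[:,2]>.025)&(c[:,2]<.065)&(abs(c[:,0]-.545)<.08)&(abs(c[:,1]-.21)<.09); P=c[m]
A=np.c_[P[:,:2]-[.546,.209],np.ones(len(P))]
for _ in range(4):
    co=np.linalg.lstsq(A,P[:,2],rcond=None)[0]; k=abs(A@co-P[:,2])<.004; A=A[k];P=P[k]
y=np.radians(15.8);g=co[:2];print(len(P),g@[np.cos(y),np.sin(y)],g@[-np.sin(y),np.cos(y)],co[2])
```

```text
8.0 [0.6095 0.1207 0.1599] -177.75004902612005
orange c [447.7 234.2] size [46.8 15.6] ang 15.0 n 44
blue c [607.1 123.4] size [14.1 37.4] ang 3.48 n 24
160 0.015977015921592952 0.09053847936520389 0.0447834623860108
```

Call:
apply_moves:
  plan: [1,-2,2,-35,0,0,0,1,-2,2,-74,0,0,0,1,-2,2,-74,0,0,0,1,-2,2,-74,0,0,0,-1,-2,2,-74,0,0,0,-1,-2,2,-74,0,0,0,-1,-2,2,-74,0,0,0,-1,-2,2,-74,0,0,0,-1,-2,2,-74,0,0,0,-1,-2,2,-74,0,0,0,-1,-2,2,-74,0,0,0]

```text
time_s: 8.97
eef_pos: [0.6042, 0.123, 0.0875]
ee_rot: [[0.042, -0.999, -0.009], [-0.999, -0.042, -0.013], [0.013, 0.009, -1.0]]
contact_force: [-22.4, 2.7, 14.8]
grip_width: 0.0134
finger_force: 59.4
```

Call:
apply_moves:
  plan: [-1,0,0,0,0,0,-0.12,-1,0,0,0,0,0,-0.24,-1,0,0,0,0,0,-0.36,-1,0,0,0,0,0,-0.48,-1,0,0,0,0,0,-0.6,-1,0,0,0,0,0,-0.72,-1,0,0,0,0,0,-0.84,-1,0,0,0,0,0,-0.96,-1,0,0,0,0,0,-1.08,-1,0,0,0,0,0,-1.2,-1,0,0,0,0,0,-1.3,-1,0,0,0,0,0,-1.33]

```text
time_s: 9.97
eef_pos: [0.605, 0.1222, 0.0876]
ee_rot: [[-0.962, -0.274, -0.017], [-0.274, 0.962, -0.004], [0.018, 0.001, -1.0]]
contact_force: [-15.9, -0.9, 10.4]
grip_width: 0.0135
finger_force: 59.2
```

Call:
apply_moves:
  plan: [-1,0,0,0,0,0,0,-1,0,0,0,0,0,0,-1,0,0,0,0,0,0]

```text
time_s: 10.22
eef_pos: [0.605, 0.1222, 0.0876]
ee_rot: [[-0.96, -0.278, -0.017], [-0.278, 0.961, -0.003], [0.017, 0.001, -1.0]]
contact_force: [-15.9, -1.4, 11.1]
grip_width: 0.0128
finger_force: 59.2
```

Run:
```python
from h import *
s=state();R=s["ee_rot"];print(np.degrees(np.arctan2(R[1,1],R[0,1])),s["torque"],s["qpos"])
```

```text
106.15427412281775 [-0.43242952  5.4145178  -0.09927338] [  29.80020391    7.53720612   -4.49384648   -0.31895292  -78.91849066
 -103.58133393]
```

Call:
apply_moves:
  plan: [1,0,0,0,0,0,0,1,0,0,0,0,0,0,1,0,0,0,0,0,0,1,0,0,40,0,0,0,1,0,0,75,0,0,0,1,-30,-40,100,0,0,0.12,1,-60,-80,110,0,0,0.24,1,-90,-120,120,0,0,0.36,1,-120,-160,120,0,0,0.48,1,-150,-200,120,0,0,0.6,1,-170,-230,120,0,0,0.72,1,-170,-230,120,0,0,0.84]

```text
time_s: 11.22
eef_pos: [0.4372, -0.1071, 0.2065]
ee_rot: [[-0.428, -0.904, -0.005], [-0.904, 0.428, -0.01], [0.011, 0.001, -1.0]]
contact_force: [0.4, -0.7, 0.6]
grip_width: 0.0857
finger_force: 0.0
```

Call:
apply_moves:
  plan: [1,0,0,0,0,0,0.12,1,0,0,0,0,0,0.24,1,0,0,0,0,0,0.36,1,0,0,0,0,0,0.48,1,0,0,0,0,0,0.6,1,0,0,0,0,0,0.71,1,0,0,0,0,0,0.71,1,0,0,0,0,0,0.71]

```text
time_s: 11.88
eef_pos: [0.4385, -0.1059, 0.2063]
ee_rot: [[0.255, -0.967, 0.001], [-0.967, -0.255, -0.012], [0.012, 0.002, -1.0]]
contact_force: [0.4, -0.2, -0.3]
grip_width: 0.0852
finger_force: 0.0
```

```bash
cat > meas.py <<'E'
from fit import *
def lev(im,O=(.546,.209),yaw=15.8):
    hsv=cv2.cvtColor(im["pixels"],cv2.COLOR_RGB2HSV).reshape(-1,3)
    vu=np.indices((420,560)).reshape(2,-1); c=world(im,vu[::-1].T)
    y=np.radians(yaw); R=np.array([[np.cos(y),-np.sin(y)],[np.sin(y),np.cos(y)]])
    l=(c[:,:2]-O)@R
    for t,lo,hi in(("orange",3,20),("blue",105,130)):
        m=(hsv[:,0]>lo)&(hsv[:,0]<hi)&(hsv[:,1]>120)&(c[:,2]>.107)&(c[:,2]<.121)&(abs(l)<.15).all(1)
        if m.sum()>8: rect(c[m],t)
    m=(hsv[:,1]<60)&(hsv[:,2]>140)&(c[:,2]>.03)&(c[:,2]<.07)&(abs(l[:,0])<.048)&(abs(l[:,1])<.062)
    A=np.c_[l[m],np.ones(m.sum())];z=c[m,2]
    for _ in range(4):
        co=np.linalg.lstsq(A,z,rcond=None)[0];k=abs(A@co-z)<.004;A=A[k];z=z[k]
    print("platform n",len(z),"slopes mrad",co[:2]*1000,"h",co[2])
    L=cut_out("leveller",im)
    if L:
        C=cloud(im,L[0]["region"]); rect(C[(C[:,2]<.02)],"base")
        P=C[(C[:,2]>.042)&(C[:,2]<.06)]; rect(P,"plat+arms")
        # stops: dark pixels amid platform
def plate(im,zlo):
    for t in cut_out("plate",im)[:1]:
        D=cloud(im,t["region"]); print("plate z",np.percentile(D[:,2],[5,50,95]),t["conf"]); rect(D[D[:,2]>zlo],"plate")
    return
E
python3 - <<'E'
from meas import *
s=state();R=s["ee_rot"];print(s["time_s"],s["eef_pos"],np.degrees(np.arctan2(R[1,1],R[0,1])))
for n in("top","scene"):
    im=get_image(n);print(n);save(im,n+"2");lev(im);plate(im,.055)
    for t in mark_of("seat",im)[:1]+mark_of("plate",im)[:1]: print(t["location"],t["conf"],world(im,[t["location"]]))
    hsv=cv2.cvtColor(im["pixels"],cv2.COLOR_RGB2HSV).reshape(-1,3);vu=np.indices((420,560)).reshape(2,-1); c=world(im,vu[::-1].T)
    m=(hsv[:,1]<70)&(hsv[:,2]>120)&(c[:,2]>.054)&(c[:,2]<.075)&(abs(c[:,0]-.55)<.05)&(abs(c[:,1]+.107)<.07)
    if m.sum()>10: rect(c[m],"plate top by colour")
    m=(hsv[:,0]>100)&(hsv[:,0]<130)&(hsv[:,1]>120)&(c[:,2]<.035)&(abs(c[:,0]-.55)<.07)&(abs(c[:,1]+.107)<.09)
    if m.sum()>10: rect(c[m],"stand by colour")
E
```

```text
11.8833 [ 0.4385 -0.1059  0.2063] -165.24174592254533
top
orange c [448.4 231.5] size [40.2 14.1] ang 17.63 n 77
blue c [604.6 120.2] size [41.2 14. ] ang 16.4 n 82
platform n 1340 slopes mrad [0.4598 1.6684] h 0.05013170720795655
base c [526.8 180.6] size [192.8 250.4] ang 15.64 n 3279
plat+arms c [561.5 178.8] size [128.3 227.4] ang 30.75 n 2019
plate z [0.0106 0.0622 0.0673] 0.71
plate c [ 549.4 -103.1] size [16.1 88. ] ang 15.55 n 196
[198.3, 202.5] 0.87 [[0.5472 0.2054 0.0526]]
[309.1, 203.5] 0.48 [[ 0.5507 -0.0928  0.0607]]
plate top by colour c [ 549.5 -103.3] size [16.1 88.4] ang 15.48 n 200
stand by colour c [ 551.4 -110. ] size [ 72.6 124.6] ang 15.25 n 802
scene
orange c [449.  234.8] size [45.  14.1] ang 15.74 n 43
blue c [607.6 124.1] size [37.9 13.2] ang 17.21 n 48
platform n 808 slopes mrad [-2.6784 -1.3757] h 0.05040948604014791
base c [490.4 171.5] size [267.7 244.1] ang 15.27 n 1668
plat+arms c [541.8 178. ] size [140.9 229.8] ang 22.52 n 1335
plate z [0.0208 0.0498 0.0653] 0.52
plate c [548.6 -99.6] size [21.1 85.7] ang 16.12 n 138
[346.3, 229.4] 0.73 [[0.5263 0.2109 0.0481]]
[252.4, 220.0] 0.76 [[ 0.5572 -0.0966  0.0468]]
plate top by colour c [547.9 -99.7] size [19.5 85.8] ang 15.89 n 107
stand by colour c [ 551.1 -107. ] size [ 77.7 119.5] ang 18.22 n 357
```

Call:
apply_moves:
  plan: [1,110.5,4.5,-40,0,0,0.013,1,110.5,4.5,-80,0,0,0.013,1,110.5,4.5,-110,0,0,0.013,1,110.5,4.5,-145,0,0,0.013,1,110.5,4.5,-165,0,0,0.013,1,110.5,4.5,-165,0,0,0.013,-1,110.5,4.5,-165,0,0,0.013,-1,110.5,4.5,-165,0,0,0.013,-1,110.5,4.5,-165,0,0,0.013,-1,110.5,4.5,-165,0,0,0.013,-1,110.5,4.5,-165,0,0,0.013,-1,110.5,4.5,-165,0,0,0.013]

```text
time_s: 13.38
eef_pos: [0.5496, -0.1013, 0.0432]
ee_rot: [[0.271, -0.963, 0.004], [-0.963, -0.271, -0.012], [0.012, -0.001, -1.0]]
contact_force: [0.9, -0.4, 1.8]
grip_width: 0.0144
finger_force: 58.4
```

Call:
apply_moves:
  plan: [-1,0,0,0,0,0,0,-1,0,0,25,0,0,0,-1,0,0,50,0,0,0,-1,0,0,80,0,0,0,-1,0,0,110,0,0,0,-1,0,0,110,0,0,0,-1,0,0,110,0,0,0]

```text
time_s: 13.97
eef_pos: [0.5497, -0.1011, 0.153]
ee_rot: [[0.27, -0.963, 0.005], [-0.963, -0.271, -0.011], [0.012, -0.002, -1.0]]
contact_force: [-0.3, -0.4, -3.3]
grip_width: 0.0145
finger_force: 59.7
```

Call:
apply_moves:
  plan: [-1,-2,-40,0,0,0,-0.1,-1,-2,-80,0,0,0,-0.2,-1,-2,-120,0,0,0,-0.3,-1,-2,-160,0,0,0,-0.4,-1,-2,-200,0,0,0,-0.483,-1,-2,-230,0,0,0,-0.483,-1,-2,-245,0,0,0,-0.483,-1,-2,-245,0,0,0,-0.483,-1,-2,-245,0,0,0,-0.483]

```text
time_s: 14.72
eef_pos: [0.5461, -0.3463, 0.149]
ee_rot: [[-0.209, -0.978, -0.007], [-0.978, 0.209, -0.009], [0.011, 0.005, -1.0]]
contact_force: [-0.4, -0.9, -2.1]
grip_width: 0.0147
finger_force: 59.4
```

Call:
apply_moves:
  plan: [-1,0,0,0,-0.022,-0.102,0,-1,0,0,0,-0.044,-0.205,0,-1,0,0,0,-0.065,-0.307,0,-1,0,0,0,-0.087,-0.41,0,-1,0,0,0,-0.109,-0.512,0,-1,0,0,-10,-0.131,-0.614,0,-1,0,0,-20,-0.153,-0.717,0,-1,0,0,-35,-0.174,-0.819,0,-1,0,0,-50,-0.196,-0.922,0,-1,0,0,-65,-0.218,-1.024,0,-1,0,0,-80,-0.218,-1.024,0,-1,0,0,-80,-0.218,-1.024,0]

```text
time_s: 15.72
eef_pos: [0.546, -0.3433, 0.0677]
ee_rot: [[-0.216, -0.492, 0.844], [-0.976, 0.105, -0.188], [0.004, -0.864, -0.503]]
contact_force: [-0.2, -0.3, -2.0]
grip_width: 0.0149
finger_force: 59.9
```

Call:
apply_moves:
  plan: [-1,0,0,0,0,0,0,-1,0,0,0,0,0,0,-1,0,0,0,0,0,0]

```text
time_s: 15.97
eef_pos: [0.5472, -0.3459, 0.0718]
ee_rot: [[-0.216, -0.492, 0.844], [-0.976, 0.102, -0.19], [0.007, -0.865, -0.502]]
contact_force: [0.3, -0.2, -2.0]
grip_width: 0.0146
finger_force: 59.8
```

Run:
```python
from h import *
s=state();print(s["qpos"],s["eef_pos"],s["ee_rot"]);im=get_image("scene");cv2.imwrite("pics/tilt.png",cv2.resize(im["pixels"][130:280,110:310,::-1],(800,600),interpolation=cv2.INTER_CUBIC))
```

```text
[-22.62603023 -21.33070556 -39.57314896 -35.30264102 -14.92516726
  39.87105784] [ 0.5471654  -0.34586998  0.0718156 ] [[-0.2160269  -0.49160914  0.84359518]
 [-0.97636089  0.10239748 -0.19035276]
 [ 0.00719714 -0.86477466 -0.50210855]]
```

View pics/tilt.png

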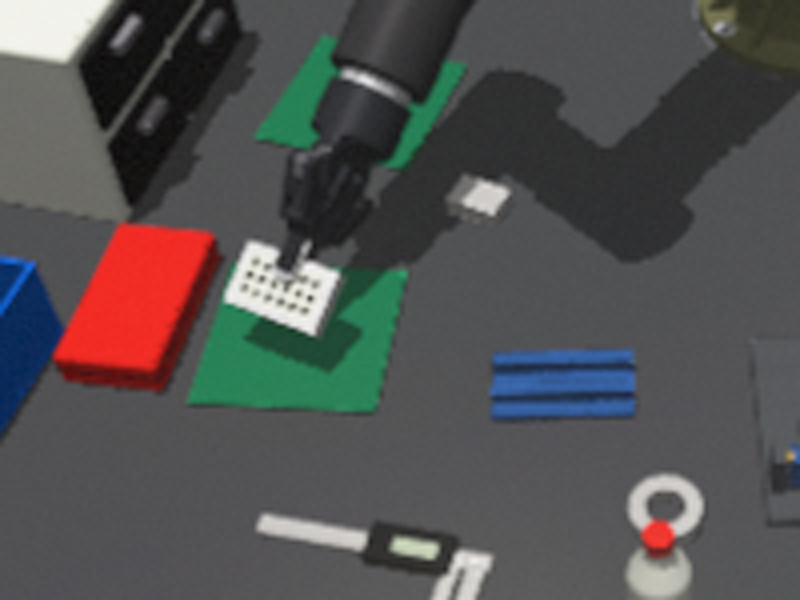

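The plate is held, dotted side up, at crop (285,285) over the far mat, and the stand at (565,385) is empty. Lowering it until the edge touches.

Call:
apply_moves:
  plan: [-1,0,0,-15,0,0,0,-1,0,0,-28,0,0,0,-1,0,0,-36,0,0,0,-1,0,0,-40,0,0,0,-1,0,0,-40,0,0,0,-1,0,0,-40,0,0,0]

```text
time_s: 16.52
eef_pos: [0.5469, -0.3465, 0.0315]
ee_rot: [[-0.217, -0.491, 0.843], [-0.976, 0.103, -0.191], [0.007, -0.865, -0.502]]
contact_force: [0.9, -0.6, -1.9]
grip_width: 0.0147
finger_force: 59.8
```

Run:
```python
from h import *
s=state();print(s["qpos"],s["eef_pos"],s["ee_rot"],s["contact_force"])
```

```text
[-29.17730269 -15.50840808 -35.41225515 -52.15123419 -18.00767938
  59.62247093] [ 0.5468997  -0.34649711  0.03149053] [[-0.21721163 -0.49147396  0.8433697 ]
 [-0.97609883  0.10309239 -0.19131918]
 [ 0.0070834  -0.86476893 -0.50212003]] [ 0.92492268 -0.60144123 -1.88596624]
```

Call:
apply_moves:
  plan: [-1,0,0,-2,0,0,0,-1,0,0,-3,0,0,0,-0.4,0,0,-3,0,0,0,-0.4,0,0,-3,0,0,0,-0.4,0,0,-3,0,0,0,-0.4,-8,2,2,0,0,0,-0.4,-17,4,7,0,0,0,-0.4,-25,6,12,0,0,0,-0.4,-34,8,17,0,0,0,-0.4,-50,12,27,0,0,0,-0.4,-67,15,37,0,0,0,-0.4,-84,19,60,0,0,0]

```text
time_s: 17.52
eef_pos: [0.4634, -0.3277, 0.0879]
ee_rot: [[-0.219, -0.492, 0.842], [-0.976, 0.106, -0.191], [0.004, -0.864, -0.504]]
contact_force: [-0.6, -0.7, 0.2]
grip_width: 0.0259
finger_force: 0.0
```

Run:
```python
from meas import *
s=state();print(s["qpos"],s["eef_pos"],s["contact_force"])
for n in("top","scene"):
    im=get_image(n);print(n);plate(im,.012)
cv2.imwrite("pics/laid.png",cv2.resize(im["pixels"][130:280,110:310,::-1],(800,600),interpolation=cv2.INTER_CUBIC))
```

```text
[-20.9266 -42.6267 -54.7286 -21.3471 -19.6562  24.6274] [ 0.4634 -0.3277  0.0879] [-0.5956 -0.7212  0.2244]
top
plate z [0.0073 0.0193 0.0239] 0.82
plate c [ 547.2 -347.9] size [91.6 56.6] ang 78.41 n 676
scene
plate z [0.0076 0.0185 0.0228] 0.75
plate c [ 545.9 -343.9] size [92.3 59.2] ang 77.85 n 349
```

View pics/laid.png

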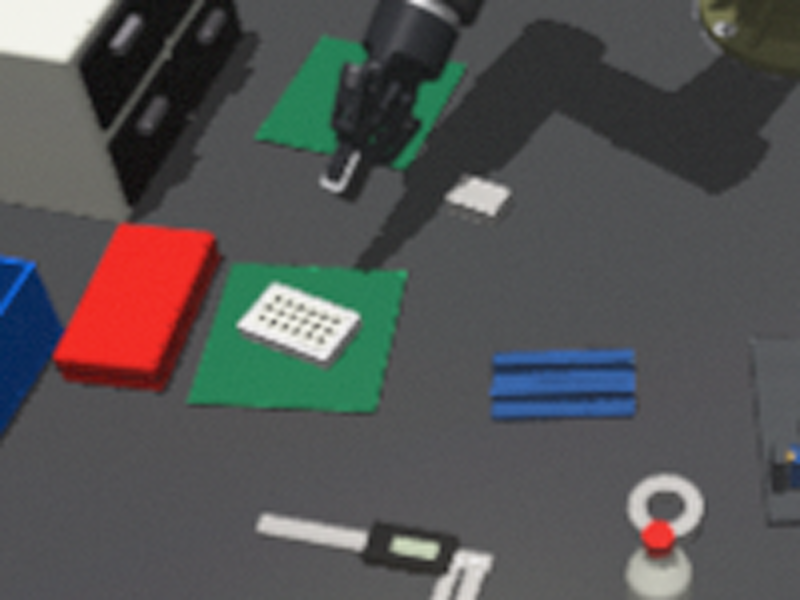

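The picture shows the plate flat, dotted side up, on the far mat at crop (300,323), and released. Next I return to vertical above it and locate the seat by its black stops.

Call:
apply_moves:
  plan: [1,0,0,15,0.022,0.102,0,1,0,0,30,0.044,0.205,0,1,10,-2,40,0.065,0.307,0,1,20,-4,40,0.087,0.41,0,1,30,-6,40,0.109,0.512,0,1,40,-9,40,0.131,0.614,0,1,50,-12,40,0.153,0.717,0,1,60,-14,40,0.174,0.819,0,1,70,-16,40,0.196,0.922,0,1,83,-18,40,0.218,1.024,0,1,83,-18,40,0.218,1.024,0,1,83,-18,40,0.218,1.024,0]

```text
time_s: 18.72
eef_pos: [0.5488, -0.3451, 0.1207]
ee_rot: [[-0.206, -0.978, -0.015], [-0.978, 0.206, -0.005], [0.007, 0.014, -1.0]]
contact_force: [0.0, 0.3, -0.4]
grip_width: 0.0853
finger_force: 0.0
```

Call:
apply_moves:
  plan: [1,0,0,0,0,0,0,1,0,0,0,0,0,0]

```text
time_s: 18.88
eef_pos: [0.5473, -0.3458, 0.1292]
ee_rot: [[-0.207, -0.978, -0.003], [-0.978, 0.207, -0.01], [0.01, 0.001, -1.0]]
contact_force: [0.0, -0.1, 0.2]
grip_width: 0.0854
finger_force: 0.0
```

Run:
```python
from meas import *
s=state();R=s["ee_rot"];print(s["time_s"],s["qpos"],s["eef_pos"],R,np.degrees(np.arctan2(R[1,1],R[0,1])))
O=np.array([.545,.209]);y=np.radians(15.8);Rl=np.array([[np.cos(y),-np.sin(y)],[np.sin(y),np.cos(y)]])
for n in("top","scene"):
    im=get_image(n);g=cv2.cvtColor(im["pixels"],cv2.COLOR_RGB2GRAY).reshape(-1).astype(float)
    vu=np.indices((420,560)).reshape(2,-1); c=world(im,vu[::-1].T,z=.053); l=(c[:,:2]-O)@Rl*1000
    f=lambda lx,ly: None
    # bbox of the dark stop pixels, weighted by darkness, per quadrant
    m=(abs(l[:,0])<44)&(abs(l[:,1])<58); med=np.median(g[m]); w=np.clip(med*0.9-g,0,None)*m
    q=[]
    for sx in(-1,1):
        for sy in(-1,1):
            k=(l[:,0]*sx>10)&(l[:,1]*sy>18); q.append((l[k]*w[k,None]).sum(0)/w[k].sum())
    q=np.array(q);print(n,q.round(1).tolist(),"mean",q.mean(0)); print("world seat",O*1000+Rl@q.mean(0))
    d=q[[1,3]]-q[[0,2]];print("yaw corr deg",np.degrees(np.arctan2(-d[:,0],d[:,1])),np.degrees(np.arctan2((q[2:]-q[:2])[:,1],(q[2:]-q[:2])[:,0])))
```

```text
18.8833 [-14.2826   9.9608   2.2644   0.6051 -82.3293   2.2367] [ 0.5473 -0.3458  0.1292] [[-0.2073 -0.9783 -0.003 ]
 [-0.9782  0.2073 -0.01  ]
 [ 0.0104  0.0009 -0.9999]] 168.03466556838072
top [[-31.7, -47.7], [-31.5, 45.7], [27.4, -47.2], [27.4, 45.2]] mean [-2.0845 -0.9764]
world seat [543.2602 207.4929]
yaw corr deg [-0.1349  0.0254] [ 0.4588 -0.5476]
scene [[-32.8, -45.4], [-32.7, 46.8], [27.4, -45.3], [26.8, 46.7]] mean [-2.8151  0.683 ]
world seat [542.1053 208.8907]
yaw corr deg [-0.1015  0.3619] [ 0.0351 -0.0978]
```

Call:
apply_moves:
  plan: [1,-0.7,0,-40,0,0,0,1,-0.7,0,-75,0,0,0,1,-0.7,0,-105,0,0,0,1,-0.7,0,-120,0,0,0,1,-0.7,0,-126,0,0,0,1,-0.7,0,-126,0,0,0,0.6,-0.7,0,-126,0,0,0,0.4,-0.7,0,-126,0,0,0,-1,-0.7,0,-126,0,0,0,-1,-0.7,0,-126,0,0,0,-1,-0.7,0,-126,0,0,0,-1,-0.7,0,-126,0,0,0]

```text
time_s: 19.98
eef_pos: [0.5482, -0.3463, 0.0061]
ee_rot: [[-0.207, -0.978, -0.001], [-0.978, 0.207, -0.012], [0.012, -0.002, -1.0]]
contact_force: [-1.0, 1.3, 7.5]
grip_width: 0.0544
finger_force: 66.1
```

Call:
apply_moves:
  plan: [-1,0,0,0,0,0,0,-1,0,0,20,0,0,0,-1,0,0,50,0,0,0,-1,0,0,80,0,0,0,-1,0,0,117,0,0,0,-1,0,0,117,0,0,0,-1,0,0,117,0,0,0]

```text
time_s: 20.57
eef_pos: [0.5483, -0.3461, 0.1238]
ee_rot: [[-0.207, -0.978, 0.002], [-0.978, 0.207, -0.012], [0.011, -0.004, -1.0]]
contact_force: [-0.5, 0.6, -3.3]
grip_width: 0.054
finger_force: 65.2
```

Call:
apply_moves:
  plan: [-1,0,30,28,0,0,0,-1,0,65,28,0,0,0.05,-1,0,103,28,0,0,0.1,-1,0,140,28,0,0,0.15,-1,0,177,28,0,0,0.2,-1,0,214,28,0,0,0.25,-1,0,251,28,0,0,0.3,-1,0,288,28,0,0,0.35,-1,0,325,28,0,0,0.4,-1,0,362,28,0,0,0.45,-1,0,399,28,0,0,0.485,-1,0,436,28,0,0,0.485]

```text
time_s: 21.57
eef_pos: [0.5457, 0.0922, 0.1467]
ee_rot: [[0.275, -0.962, -0.001], [-0.961, -0.275, -0.011], [0.01, 0.004, -1.0]]
contact_force: [1.6, 0.2, -2.5]
grip_width: 0.0542
finger_force: 65.2
```

Call:
apply_moves:
  plan: [-1,-2,36,0,0,0,0,-1,-4,66,0,0,0,0,-1,-5,90,0,0,0,0,-1,-5,108,0,0,0,0,-1,-5,118,0,0,0,0,-1,-5,118,0,0,0,0,-1,-5,118,0,0,0,0,-1,-5,118,0,0,0,0]

```text
time_s: 22.23
eef_pos: [0.5416, 0.2075, 0.1475]
ee_rot: [[0.272, -0.962, 0.0], [-0.962, -0.272, -0.012], [0.011, 0.003, -1.0]]
contact_force: [0.8, 0.5, -2.1]
grip_width: 0.0543
finger_force: 65.1
```

Run:
```python
from meas import *
s=state();R=s["ee_rot"];print(s["time_s"],s["qpos"],s["eef_pos"],R,np.degrees(np.arctan2(R[1,1],R[0,1])))
im=get_image("scene");plate(im,.14);cv2.imwrite("pics/hover.png",cv2.resize(im["pixels"][150:270,280:400,::-1],(600,600),interpolation=cv2.INTER_CUBIC))
im=get_image("top");plate(im,.14)
```

```text
22.2333 [ 41.0876  -0.1434  -6.5225   0.5112 -84.0528 -25.3613] [0.5416 0.2075 0.1475] [[ 0.272  -0.9623  0.0002]
 [-0.9622 -0.2719 -0.0116]
 [ 0.0112  0.003  -0.9999]] -164.21978222647462
plate z [0.0059 0.0233 0.0809] 0.61
plate c [570.3 216.5] size [ 7.  86.2] ang 14.96 n 5
plate z [0.1566 0.161  0.165 ] 0.54
plate c [549.3 175.3] size [54.6 35.3] ang 3.22 n 278
```

View pics/hover.png

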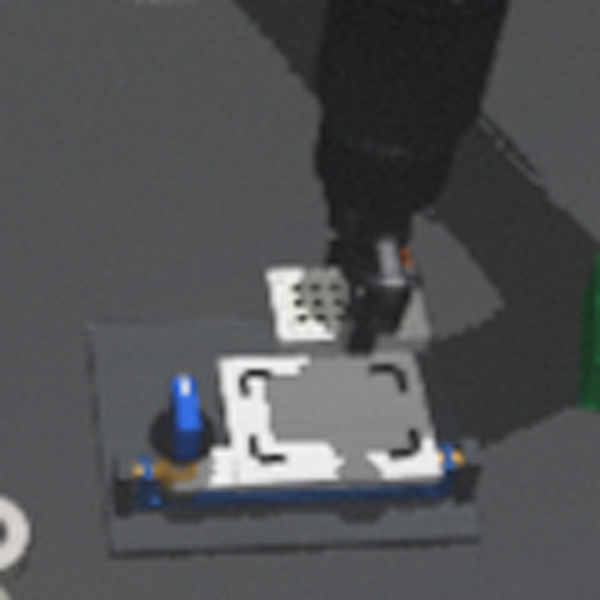

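The picture shows the plate held dotted side up above the stage, at crop (345,305). The black stops are visible at (255,385), (390,375), (265,447) and (408,443). Lowering it onto the seat.

Call:
apply_moves:
  plan: [-1,1.6,1,-25,0,0,0,-1,1.6,1,-50,0,0,0,-1,1.6,1,-70,0,0,0,-1,1.6,1,-80,0,0,0,-1,1.6,1,-86,0,0,0,-1,1.6,1,-86,0,0,0,-1,1.6,1,-86,0,0,0]

```text
time_s: 23.02
eef_pos: [0.544, 0.2094, 0.0632]
ee_rot: [[0.273, -0.962, 0.002], [-0.962, -0.273, -0.011], [0.011, 0.001, -1.0]]
contact_force: [0.7, 0.1, -2.5]
grip_width: 0.0541
finger_force: 65.1
```

Call:
apply_moves:
  plan: [-1,0,0,-3,0,0,0,-1,0,0,-5,0,0,0,-1,0,0,-7,0,0,0,-1,0,0,-8,0,0,0,-1,0,0,-8,0,0,0]

```text
time_s: 23.43
eef_pos: [0.5432, 0.2093, 0.0538]
ee_rot: [[0.273, -0.962, 0.001], [-0.962, -0.273, -0.011], [0.011, 0.002, -1.0]]
contact_force: [-0.5, 0.3, -2.5]
grip_width: 0.0547
finger_force: 65.1
```

Call:
apply_moves:
  plan: [-1,0,0,-1,0,0,0,-1,0,0,-2,0,0,0,-1,0,0,-3,0,0,0,-1,0,0,-3,0,0,0]

```text
time_s: 23.77
eef_pos: [0.5437, 0.2095, 0.0529]
ee_rot: [[0.273, -0.962, 0.003], [-0.962, -0.273, -0.011], [0.011, 0.001, -1.0]]
contact_force: [-5.3, -1.6, 6.8]
grip_width: 0.0541
finger_force: 66.2
```

Call:
apply_moves:
  plan: [1,0,0,0,0,0,0,1,0,0,0,0,0,0,1,0,0,0,0,0,0,1,0,0,15,0,0,0,1,0,0,40,0,0,0,-1,0,0,55,0,0,0,-1,0,0,55,0,0,0,-1,0,0,55,0,0,0,-1,0,0,55,0,0,0,-1,0,0,55,0,0,0,-1,0,0,55,0,0,0,-1,0,0,55,0,0,0]

```text
time_s: 24.77
eef_pos: [0.543, 0.2091, 0.1051]
ee_rot: [[0.273, -0.962, -0.0], [-0.962, -0.273, -0.012], [0.011, 0.003, -1.0]]
contact_force: [-0.6, -0.5, -0.1]
grip_width: 0.0007
finger_force: 0.0
```

Call:
apply_moves:
  plan: [-1,0,0,-15,0,0,0,-1,0,0,-25,0,0,0,-1,0,0,-32,0,0,0,-1,0,0,-34,0,0,0,-1,0,0,-34,0,0,0]

```text
time_s: 25.18
eef_pos: [0.5429, 0.209, 0.071]
ee_rot: [[0.273, -0.962, -0.0], [-0.962, -0.273, -0.012], [0.012, 0.004, -1.0]]
contact_force: [-0.8, 0.3, 0.2]
grip_width: -0.0001
finger_force: 0.0
```

Call:
apply_moves:
  plan: [-1,0,0,-2,0,0,0,-1,0,0,-4,0,0,0,-1,0,0,-6,0,0,0,-1,0,0,-6,0,0,0]

```text
time_s: 25.52
eef_pos: [0.5437, 0.2095, 0.0671]
ee_rot: [[0.273, -0.962, 0.002], [-0.962, -0.273, -0.011], [0.011, 0.001, -1.0]]
contact_force: [-1.2, -0.2, 2.9]
grip_width: -0.0003
finger_force: 1.9
```

Call:
apply_moves:
  plan: [-1,0,0,-2,0,0,0,-1,0,0,-4,0,0,0,-1,0,0,-4,0,0,0,-1,0,0,-4,0,0,0]

```text
time_s: 25.85
eef_pos: [0.544, 0.2095, 0.0667]
ee_rot: [[0.273, -0.962, 0.004], [-0.962, -0.274, -0.011], [0.011, -0.001, -1.0]]
contact_force: [-11.0, -2.1, 20.4]
grip_width: -0.0001
finger_force: 10.2
```

Call:
apply_moves:
  plan: [-1,0,0,20,0,0,0,-1,0,0,60,0,0,0,-1,0,0,100,0,0,0,-1,-20,-40,110,0,0,0,-1,-40,-80,110,0,0,0,-1,-60,-120,110,0,0,0,-1,-80,-160,110,0,0,0,-1,-100,-200,110,0,0,0,-1,-110,-230,110,0,0,0,-1,-110,-260,110,0,0,0,-1,-110,-260,110,0,0,0,-1,-110,-260,110,0,0,0]

```text
time_s: 26.85
eef_pos: [0.4331, -0.0521, 0.1724]
ee_rot: [[0.269, -0.963, 0.002], [-0.963, -0.269, -0.011], [0.011, 0.001, -1.0]]
contact_force: [0.4, 1.1, -0.2]
grip_width: 0.0001
finger_force: 0.0
```

Run:
```python
from meas import *
s=state();print(s["time_s"],s["eef_pos"],s["dq"])
out=[]
O=np.array([.5435,.2086]);y=np.radians(15.8);Rl=np.array([[np.cos(y),-np.sin(y)],[np.sin(y),np.cos(y)]])
for n,b in(("top",(160,165,260,255)),("scene",(290,185,390,275))):
    im=get_image(n);print(n);lev(im)
    c=cut_out("plate",im)
    if c:
        D=cloud(im,c[0]["region"]);D=D[(D[:,2]>.06)&(D[:,2]<.075)];rect(D,"plate")
        l=(D[:,:2]-O)@Rl; print("top plane",np.linalg.lstsq(np.c_[l,np.ones(len(l))],D[:,2],rcond=None)[0]*1000)
    out.append(cv2.resize(im["pixels"][b[1]:b[3],b[0]:b[2],::-1],(400,360),interpolation=cv2.INTER_CUBIC))
cv2.imwrite("pics/final.png",np.hstack(out))
```

```text
26.85 [ 0.4331 -0.0521  0.1724] [ 2.9104  1.28    0.3109 -0.4045  0.12   -1.0273]
top
orange c [448.5 231.5] size [40.1 13.8] ang 17.35 n 77
blue c [604.5 120.4] size [41.1 14.4] ang 18.08 n 75
platform n 157 slopes mrad [-6.2663 -5.4837] h 0.05465336808908157
base c [527.  177.5] size [194.5 246.6] ang 15.69 n 3403
plat+arms c [539.3 179.2] size [125.6 231.1] ang 15.84 n 1294
plate c [545.8 206.7] size [56.7 90.1] ang 15.5 n 706
top plane [ 2.4851  5.3583 65.9472]
scene
orange c [448.8 235. ] size [41.5 13. ] ang 16.22 n 44
blue c [605.6 123.6] size [41.1 13.7] ang 18.8 n 51
platform n 102 slopes mrad [-150.915    27.3257] h 0.058905240542507856
base c [506.6 175. ] size [246.5 251.2] ang 19.03 n 1699
plat+arms c [537.7 177.8] size [143.  231.6] ang 20.8 n 837
plate c [546.2 209.9] size [58.3 89.2] ang 14.89 n 409
top plane [-5.3323 -4.123  65.9647]
```

View pics/final.png

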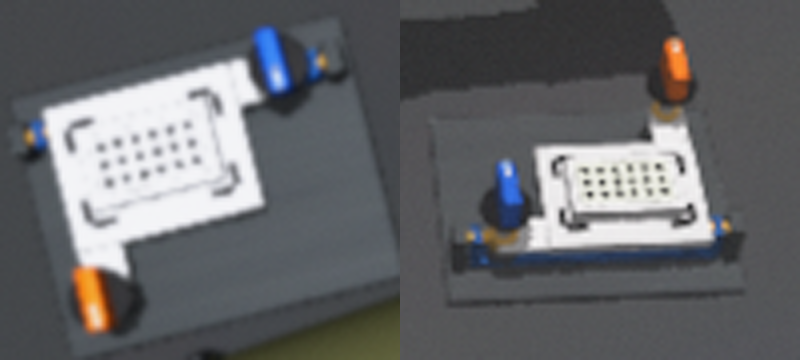

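The picture shows the plate flat between the four stops, dotted side up, at (155,155) in the left view. The averaged slopes are about 1 mrad, and both knob bars lie along the stage's x axis. Letting the arm settle, then handing in.

Call:
apply_moves:
  plan: [-1,0,0,0,0,0,0,-1,0,0,0,0,0,0,-1,0,0,0,0,0,0]

```text
time_s: 27.4
eef_pos: [0.4334, -0.0503, 0.1719]
ee_rot: [[0.273, -0.962, 0.001], [-0.962, -0.273, -0.011], [0.011, 0.002, -1.0]]
contact_force: [0.0, 0.2, 0.3]
grip_width: 0.0001
finger_force: 0.0
```

```bash
python3 -c "
from cell import *
print(close_job())"
```

```text
the job is handed in; nothing more can be done
None
```

The job is handed in at 27.4 s: I levelled the platform to about 1–2 mrad by camera, laid the plate dotted side up on the far mat, then set it between the stops, pressed it flat and let go; the verdict was not shown.

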